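# Mount and clamp the V-block carrier on the fixture rail

## Robot

A 6-joint arm with a two-finger parallel gripper is mounted at the origin on the work surface. World frame = base frame: x ahead of the robot, y to its left, z up, the work surface at z = 0. Lengths are in m, angles in rad, forces in N, time in s.
With the tool pointing down it reaches from about 0.35 to 0.775 m from the base axis. Payload 5.5 kg.
Tool frame: the origin (TCP) lies between the finger pads; the fingertips stand 17 mm ahead of it and the grasp point (between the pads) lies 2 mm behind it (env.finger_overhang is the distance from the TCP to the fingertips, in m); z points along the fingers, y is the line along which they close (so a half turn about z gives the same grasp; the last joint's range is limited). The gripper opens to 85 mm and grips with 20 to 120 N. Pads are 22 mm wide; open, the fingers measure 114 mm over their backs; the gripper's body (76 mm by 85 mm) begins 54 mm behind the grasp point. The pads swing forward as they close: fully open they stand 13 mm farther back than shut.
Start: joints at [-1.401, 0.313, 0.046, 1.304, 0, 1.431], TCP at [0.175, -0.548, 0.248] pointing down, gripper open.
Joint ranges: [-2.76, 2.76], [-0.86, 1.69], [-1.03, 1.26], [-2.2, 2.34], [-1.47, 1.5], [-3.14, 3.14]. Speed limits (rad/s): [2.57, 2.57, 3.14, 3.14, 3.14, 3.14].

## Interface

Orientations are given as a unit quaternion [w, x, y, z].
In Python, from workcell import env gives the robot as it stands. The module is installed in compiled form; this text tells all that it offers.
- The arm moves only by the shell command python3 -m pendant 'ROWS' [FORCE]. ROWS is JSON, a list of rows, each a list of 5 numbers: the gripper's target within -1 to 1 (fully open at 1, half-way at 0, shut at -1), then the shift along the tool's x, y, z in m, then the turn about the tool's z in rad. A call has 1 to 8 rows; each row shifts and turns the commanded pose from where the row before left it, along the tool's axes as they then stand; what a row does not reach is not made up. A row lasts 1/8 s, in which the tool goes at most 62.5 mm and 10.7 degrees, less where a joint would pass 70% of its speed; a pose out of reach is approached as far as the arm can. A call with a gripper value outside its range is refused whole. The fingers move at their own pace and stop on an object; FORCE is the grip in N (left out, the last holds). Time passes only in rows, so rows that do not move let the fingers close. It gives the time, the measured TCP pose, the force, the opening and the grip force at its end, in the units of the state.
- env.get_state(): the state, without advancing time (a new reading comes with each control period).
- env.read_camera(name): name is "scene" or "top"; returns the picture (400x640x3 uint8, red, green, blue); there is no depth.
- env.calibration(name): a dict with "K" (3x3 intrinsics, pixels), "distortion" ([k1, k2, p1, p2, k3] as OpenCV has them; the pictures are not rectified), "T" (4x4, takes a point from camera to world coordinates). Camera axes: x right, y down, z forward; pixel columns grow to the right and rows downward; lengths in m; the calibration is good to about 2 mm. A picture is of the moment at which its call begins. calibration takes no time and is no camera call.
- env.hand_in(): hands the job in; it is judged then, once.
Trained networks look in the newest picture that a camera, given by its name, has taken for a name from the list of things; names that differ only in an ending like _2 or _b are one class to them, and where a whole thing is asked for, a point or a joint stands for the part that bears it (a point fixed in the world has none). Each returns a list of dicts, best first, with "score" (0 to 1); they miss things now and then, are a little off and sometimes report something else, mostly with a low value. They report only what shows in the picture. A call takes as long as a camera call. They do not tell look-alikes from the thing itself.
- env.recognise(camera, label): "centre" ([column, row] in pixels, amid what is visible of it).
The state is a dict: "clock": time; "joint_pos": joint angles; "qvel": joint speeds; "tau": joint torques, N m; "tcp_pos": TCP position; "orientation": TCP orientation; "wrist_force": force on the tool from outside, world axes, zero at the start; "ft_torque": the same for the moment, N m; "finger_gap": finger opening in m; "grip_force": force on a finger pad.
Only numpy, scipy, OpenCV 4.12 (cv2) and the standard library are available. Lean on these libraries where they do the work, as an engineer would, in place of code of your own. Each camera call takes 0.05 s, during which the arm holds its last target. There are 200 camera calls.

## Task

Slide the loose V-block carrier onto the dovetail rail from the rail's open end until it is fully home against the end stop, then turn its side clamp knob clockwise until the carrier is locked there. Leave the other loose things on the plate where they are.

Things in the scene. Friction and masses are not known exactly. Their poses are not given: they have to be found in the camera images.
- rail: Dark steel dovetail rail, 180 mm long, fixed on the fixture plate (plate top 12 mm above the table). Origin: centre of its underside; x across, y along from the open end (y = -90) to the stop end (y = +90), z up. Foot 60 wide x 6 high, web 30 wide, then a 55 degree dovetail from 20 to 34 mm high, 30 wide at its root, 50 at its top.
- rail_mouth (a point): Middle of the rail's open end at the level of the dovetail's top (0, -90, 34 mm in the rail's frame), axes as the rail's. The first 16 mm of the dovetail taper as a lead-in: 3.5 mm a side and 2.5 mm on top.
- stop_face (a point): Foot of the end stop's face at the dovetail's top (0, +90, 34 mm in the rail's frame), axes as the rail's. The stop is an aluminium plate 60 wide, 12 thick, rising 44 mm above the fixture plate, 2 mm lower than the top of the mounted carrier.
- carrier: Loose aluminium carrier with a V-block, 0.4 to 0.7 kg, standing on its jaws. Origin: middle of its underside; y along the channel, x across, z up. y -32 to 32, x -46 (clamp side) to 37, top at z = 32. Channel open below, roof at z = 20; play 1.5 mm a side, clamp open. Mounted: origin 14 mm above the rail's; home at rail y = +58. Fits either way round; at the start +y points the same way as the rail's within 1 rad.
- vblock_grip (a point): Centre of the steel V-block fixed on the carrier's middle, at (0, 0, 55 mm) in the carrier's frame, axes as the carrier's. The block is 30 (x) by 40 (y) mm, from z = 32 to 76, with a V notch along y in its top 11 mm. Best taken by its two y faces, fingertips kept above z = 35: the carrier's top and flat screw heads (2 mm proud) lie below.
- knob_grip (a point): On the axis of the black wing knob of the side clamp, 10 mm below its outer end; at (-57, 0, 49 mm) in the carrier's frame. Axes: z outward along the knob's axis, which leans 35 degrees from vertical towards the carrier's -x; x along the wing. Wing 40 long (x), 11 thick (y), 28 deep along the axis; below it 7 mm of thin shaft, then the carrier's collar.
- clamp_knob (a joint): Turn of the clamp knob, rad, growing clockwise seen from outside along its axis. 0: open, wing square across the rail; starts between 0.08 and 0.35. The cam on its shaft meets the dovetail at about 1.0, draws the carrier up to 1.5 mm towards its clamp side (its -x) and locks it: tight from 1.3, best left at about 1.5, travel ends at 1.65. Friction 0.12 N m, a little more as the cam bites; stays where it is left.
- shaft: Bystander: stepped steel shaft, 85 mm high, standing on its 48 mm flange; origin under its centre.
- ring_gauge: Bystander: dark steel ring gauge lying flat, 64 mm across, 22 high; origin under its centre.
- wrench: Bystander: steel combination wrench lying flat, 160 mm long (x), 8 high; origin under its middle.
- spare_vee: Bystander: spare steel V-block without a carrier, 44 x 40 x 36 mm; origin under its centre.
- stylus_case: Bystander: black plastic stylus case, 95 x 60 x 26 mm; origin under its centre.
There are look-alikes about, which are no part of the job. Several things have the shape of the carrier; the one meant has the colours described above.

How it is judged:
On the way, in this order (a step that is already met when the one before it is completed fails the run):
1. the carrier is on the dovetail, fully home against the end stop (y of carrier in the frame of rail above 0.0545 m and x of carrier in the frame of rail between -0.004 and 0.004 m and z of carrier in the frame of rail between 0.011 and 0.018 m and angle between the y axis of carrier and the y axis of rail, either way round below 0.09 rad), for 0.2 s.
2. the clamp knob is tightened (value of joint clamp_knob above 1.25 rad), for 0.2 s.
At the end, for the whole second after the job is handed in: Carrier at rest on the dovetail, its end within 3.5 mm of the stop, within 4 mm of centre, seated (origin 11 to 16.5 mm above the rail's), aligned within 0.06 rad, clamp knob turned to 1.25 rad or more; no other loose thing moved over 20 mm (y of carrier in the frame of rail above 0.0545 m and x of carrier in the frame of rail between -0.004 and 0.004 m and z of carrier in the frame of rail between 0.011 and 0.0165 m and angle between the y axis of carrier and the y axis of rail, either way round below 0.06 rad and value of joint clamp_knob above 1.25 rad and linear speed of carrier below 0.02 m/s); the robot touches nothing.
It fails at once if another loose thing on the plate is shoved more than 20 mm (distance of any of shaft, ring_gauge, wrench, spare_vee, stylus_case from where it was at the start of the episode above 0.02 m).
It also fails if it takes over 58 s, if anything falls off the work surface, if the arm or the gripper's body presses on something with over 40 N, if the wrist force passes 120 N, or if a joint passes its speed limit or range.

## Working session

There is one attempt and no reset: what is moved stays moved. The work goes in short steps, Python scripts to look and compute and a shell command to move; the robot and the scene stay as the last step left them, time stands still between calls to the robot, and variables do not carry over. Pictures are saved under pics/ and viewed, at most 10 in all, crops included, and the job is handed in when it is done.

```bash
mkdir -p pics; cat > h.py <<'E'
from workcell import env
import numpy as np, cv2
def shot(cam,name):
    im=env.read_camera(cam); cv2.imwrite(f'pics/{name}.png',im[:,:,::-1].copy()); return im
def ray(cam,px):
    c=env.calibration(cam); T=np.array(c['T'])
    u=cv2.undistortPoints(np.array([[px]],float),np.array(c['K']),np.array(c['distortion']))[0,0]
    d=T[:3,:3]@np.array([u[0],u[1],1]); return T[:3,3],d
def atz(cam,px,z):
    o,d=ray(cam,px); return o+d*(z-o[2])/d[2]
def proj(cam,p):
    c=env.calibration(cam); T=np.linalg.inv(np.array(c['T']))
    r=cv2.Rodrigues(T[:3,:3])[0]
    return cv2.projectPoints(np.atleast_2d(np.array(p,float)),r,T[:3,3],np.array(c['K']),np.array(c['distortion']))[0][:,0]
E
python3 - <<'E'
from h import *
shot('scene','s0');shot('top','t0')
for cam in('top','scene'):
    print(cam,np.round(env.calibration(cam)['T'],3).tolist())
    for l in['carrier','vblock_grip','knob_grip','rail','rail_mouth','stop_face','shaft','ring_gauge','wrench','spare_vee','stylus_case']:
        print(l,[(np.round(r['centre']).tolist(),round(r['score'],2)) for r in env.recognise(cam,l)][:5])
print(env.get_state())
E
```

```text
top [[0.021, -0.992, 0.12, 0.398], [-1.0, -0.023, -0.008, -0.244], [0.011, -0.12, -0.993, 1.498], [0.0, 0.0, 0.0, 1.0]]
carrier [([471.0, 251.0], 0.87), ([308.0, 214.0], 0.75)]
vblock_grip [([468.0, 254.0], 0.91)]
knob_grip [([307.0, 226.0], 0.38)]
rail [([189.0, 184.0], 0.75)]
rail_mouth [([190.0, 183.0], 0.89)]
stop_face [([189.0, 180.0], 0.98)]
shaft [([174.0, 130.0], 0.61)]
ring_gauge [([151.0, 249.0], 0.75)]
wrench [([238.0, 251.0], 0.63)]
spare_vee [([284.0, 146.0], 0.75)]
stylus_case [([369.0, 248.0], 0.83)]
scene [[-0.046, 0.695, -0.717, 1.548], [0.999, 0.017, -0.047, -0.171], [-0.02, -0.718, -0.695, 1.002], [0.0, 0.0, 0.0, 1.0]]
carrier [([325.0, 192.0], 0.91), ([176.0, 172.0], 0.67)]
vblock_grip [([176.0, 172.0], 0.94), ([323.0, 196.0], 0.85), ([384.0, 178.0], 0.3)]
knob_grip [([472.0, 262.0], 0.3)]
rail [([443.0, 219.0], 0.79), ([324.0, 194.0], 0.18)]
rail_mouth [([444.0, 220.0], 0.82)]
stop_face [([443.0, 220.0], 0.78)]
shaft [([473.0, 262.0], 0.85)]
ring_gauge [([461.0, 178.0], 0.81), ([446.0, 220.0], 0.41)]
wrench [([387.0, 179.0], 0.49)]
spare_vee [([349.0, 246.0], 0.89)]
stylus_case [([264.0, 179.0], 0.96)]
{'clock': 1.2, 'joint_pos': array([-1.40061256e+00,  3.13181670e-01,  4.61189195e-02,  1.30358418e+00,
        5.36230921e-05,  1.43120586e+00]), 'qvel': array([-0.00107155,  0.00110707,  0.00180237, -0.00127239, -0.0003461 ,
        0.00056137]), 'tau': array([-1.52454333e-03, -4.80481446e+01,  2.98810136e+01,  5.15644042e-04,
       -1.68798092e-04,  2.19508985e-05]), 'tcp_pos': array([ 0.17530541, -0.54768426,  0.24834137]), 'orientation': array([7.42811857e-05, 9.88028947e-01, 1.54268573e-01, 2.79510250e-05]), 'wrist_force': array([ 0.05073383,  0.02464893, -0.37039139]), 'ft_torque': array([ 0.02436718,  0.01243985, -0.0069954 ]), 'grip_force': 0.0, 'finger_gap': 0.08559060863248551}
```

View pics/t0.png

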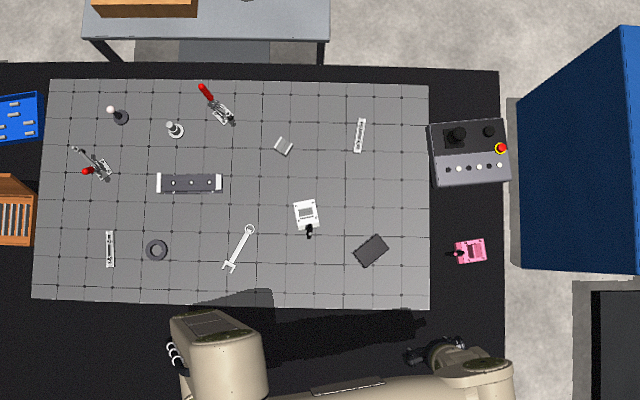

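View pics/s0.png

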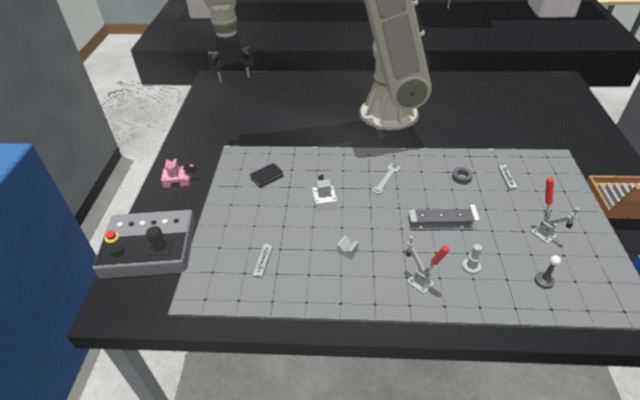

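Top view: the aluminium carrier is at (306,215) with its knob at (309,232), and the rail is around (189,183). The pink carrier at (470,250) is a look-alike. I'll zoom in next.

```bash
python3 - <<'E'
from h import *
t=cv2.imread('pics/t0.png');s=cv2.imread('pics/s0.png')
z=lambda im,x,y,w,h,k:cv2.resize(im[y:y+h,x:x+w],None,fx=k,fy=k,interpolation=cv2.INTER_CUBIC)
a=np.hstack([z(t,145,155,90,65,4),z(t,280,185,60,65,4)])
b=np.hstack([z(s,400,190,90,50,4),z(s,295,165,60,50,4)])
print(a.shape,b.shape)
cv2.imwrite('pics/c0.png',np.vstack([a,b]))
for n,p,h in[('carrier top',(306,215),.088),('knob',(309,232),.06),('railL',(158,183),.05),('railR',(221,182),.046)]:print(n,atz('top',p,h).round(4))
E
```

```text
(260, 600, 3) (200, 600, 3)
carrier top [ 0.5106 -0.2333  0.088 ]
knob [ 0.4632 -0.243   0.06  ]
railL [0.5993 0.2134 0.05  ]
railR [0.6071 0.0238 0.046 ]
```

View pics/c0.png

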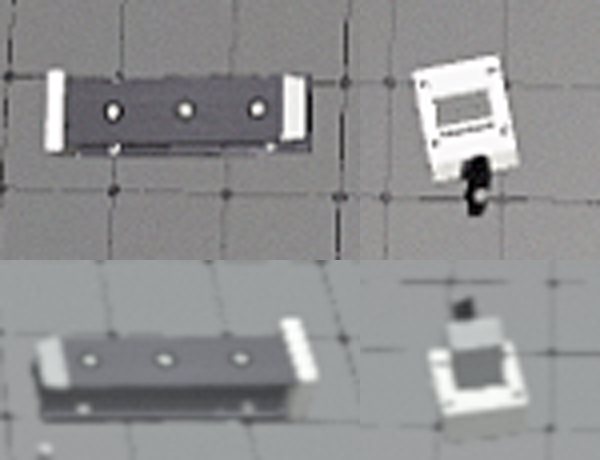

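The crops show the stop as the bright plate at the rail's left (world +y) end, and the lead-in at the right end around (218,182). The carrier's knob points towards the robot, so +y of both carrier and rail is roughly world +y. Next I fit poses from picked corners.

```bash
cat > fit.py <<'E'
from h import *
from scipy.optimize import least_squares
def world(p,q): # q local mm pts -> world
    q=np.array(q,float)/1000; c,s=np.cos(p[2]),np.sin(p[2])
    return np.c_[p[0]+c*q[:,0]-s*q[:,1],p[1]+s*q[:,0]+c*q[:,1],q[:,2]+(p[3] if len(p)>3 else .012)]
def fit(obs,p0):
    # obs: cam->list of (localpt,px)
    def r(p): return np.concatenate([(proj(c,world(p,[a for a,_ in o]))-np.array([b for _,b in o])).ravel() for c,o in obs.items()])
    s=least_squares(r,p0); return s.x,np.round(s.fun.reshape(-1,2),1)
E
cat > m.py <<'E'
from fit import *
def px(ox,oy,dx=0,dy=0): return lambda x,y:((x-dx+.5)/4-.5+ox,(y-dy+.5)/4-.5+oy)
A=px(145,155);B=px(280,185,360);C=px(400,190,0,260);D=px(295,165,360,260)
rt=[((0,0,34),A(186,108.5)),((-25*0,90,34),A(66,111)),((0,-74,34),A(283,106)),((-30,90,44),A(64,152)),((30,90,44),A(66,70))]
rs=[((0,0,34),C(165,359)),((-30,102,44),C(300,319)),((30,102,44),C(317,378))]
ct=[((37,32,32),B(413,71)),((37,-32,32),B(497,56)),((-37,32,32),B(434,170)),((-37,-32,32),B(517,150))]
cs=[((37,-32,32),D(441,416)),((37,32,32),D(527,402)),((15,-20,32),D(458,388)),((15,20,32),D(508,385))]
for n,t,s,p0 in[('rail',rt,rs,[.6,.12,0]),('car',ct,cs,[.51,-.23,0])]:
  for o in({'top':t},{'scene':s},{'top':t,'scene':s}):
    x,f=fit(o,p0);print(n,list(o),x.round(4),f.tolist())
E
python3 m.py
```

```text
rail ['top'] [0.6056 0.114  0.0497] [[-0.0, 0.1], [0.4, 0.3], [0.2, 0.0], [-0.2, -0.5], [-0.5, 0.1]]
rail ['scene'] [0.6065 0.1148 0.0289] [[-0.1, -0.2], [-0.2, 0.1], [0.3, 0.1]]
rail ['top', 'scene'] [0.6059 0.1145 0.0425] [[-0.2, -0.0], [0.3, -0.0], [0.1, 0.1], [-0.4, -0.8], [-0.5, -0.2], [-0.2, -0.3], [-0.6, -0.4], [0.1, -0.4]]
car ['top'] [ 0.5215 -0.2326  0.2312] [[-0.0, 0.2], [0.0, -0.4], [-0.2, -0.2], [0.2, 0.3]]
car ['scene'] [ 0.5231 -0.2301  0.1788] [[0.7, -1.0], [0.0, 0.3], [-0.6, 0.7], [-0.2, 0.0]]
car ['top', 'scene'] [ 0.5221 -0.232   0.2267] [[-0.2, -0.0], [-0.1, -0.6], [-0.4, -0.4], [-0.0, 0.2], [0.8, -1.0], [-0.1, -0.4], [-0.9, 0.6], [-0.6, -0.4]]
```

```bash
cat >> h.py <<'E'
def togo(x,y,z,th,G=None):
    s=env.get_state(); w,a,b,c=s['orientation']
    X=np.array([1-2*(b*b+c*c),2*(a*b+w*c)]); t=np.arctan2(X[1],X[0])
    p=s['tcp_pos']; D=np.array([x,y])-p[:2]
    turn=-((th-t+np.pi)%(2*np.pi)-np.pi)
    print('t',round(s['clock'],2),'tcp',p.round(4),'th',round(t,4),'gap',round(s['finger_gap'],4),'grip',round(s['grip_force'],1),'F',np.round(s['wrist_force'],1),'M',np.round(s['ft_torque'],2),'q',np.round(s['joint_pos'],2))
    print('TOGO dx %.4f dy %.4f dz %.4f turn %.4f'%(D@[np.cos(t),np.sin(t)],D@[np.sin(t),-np.cos(t)],p[2]-z,turn))
E
python3 -m pendant '[[1,0.0534,-0.0244,0,0],[1,0.0534,-0.0244,0,0],[1,0.0534,-0.0244,0,0],[1,0.0534,-0.0244,0,0],[1,0.0534,-0.0244,0,0],[1,0.0534,-0.0244,0,0],[1,0.0534,-0.0244,0,0],[1,0.0534,-0.0244,0,0]]' 40
python3 -m pendant '[[1,0,0,0,-0.18],[1,0,0,0,-0.18],[1,0,0,0,-0.18],[1,0,0,0,-0.18],[1,0,0,0,-0.18],[1,0,0,0,-0.18],[1,0,0,0,-0.18],[1,0,0,0,-0.18]]'
python3 -m pendant '[[1,0,0,0,-0.18],[1,0,0,0,-0.18],[1,0,0,0,-0.18],[1,0,0,0,-0.18],[1,0,0,0,-0.18],[1,0,0,0,-0.18],[1,0,0,0,-0.18],[1,0,0,0,-0.18]]'
python3 -c "
from h import *
togo(.522,-.232,.068,.227-np.pi)
# rail screw centroids
for cam,n,pts in(('top','t0',[(173,182),(191,181.5),(209,181)]),('scene','s0',[(422,214.5),(441,214.5),(460,214)])):
  im=cv2.imread('pics/%s.png'%n,0).astype(float)
  for u,v in pts:
    u,v=int(u),int(v);P=im[v-2:v+4,u-2:u+4];P=np.clip(P-np.median(P)-15,0,None);Y,X=np.mgrid[v-2:v+4,u-2:u+4];c=((P*X).sum()/P.sum(),(P*Y).sum()/P.sum());print(cam,np.round(c,2),atz(cam,c,.047).round(4))
"
```

```text
clock: 2.2
tcp_pos: [0.524, -0.2301, 0.2485]
orientation: [0.0, 0.988, 0.154, 0.0]
wrist_force: [1.2, -1.4, -0.3]
finger_gap: 0.0852
grip_force: 0.0
clock: 3.2
tcp_pos: [0.5226, -0.2315, 0.2483]
orientation: [0.0, 0.639, 0.769, -0.0]
wrist_force: [-1.0, -0.4, 0.7]
finger_gap: 0.0856
grip_force: 0.0
clock: 4.2
tcp_pos: [0.5226, -0.2315, 0.2483]
orientation: [-0.0, -0.027, 1.0, -0.0]
wrist_force: [0.6, 0.1, -0.1]
finger_gap: 0.0855
grip_force: 0.0
t 4.2 tcp [ 0.5226 -0.2315  0.2483] th -3.0875 gap 0.0855 grip 0.0 F [ 0.6  0.1 -0.1] M [-0.03 -0.    0.03] q [-0.56  0.31  0.04  1.3  -0.   -0.61]
TOGO dx 0.0007 dy -0.0005 dz 0.1803 turn -0.1729
top [172.76 182.48] [0.6023 0.1694 0.047 ]
top [190.96 181.99] [0.605  0.1142 0.047 ]
top [208.9  181.74] [0.6069 0.06   0.047 ]
scene [422.01 214.55] [0.6104 0.0597 0.047 ]
scene [440.81 214.47] [0.6087 0.1143 0.047 ]
scene [459.77 214.17] [0.606  0.1694 0.047 ]
```

```bash
python3 -m pendant '[[1,0.0007,-0.0005,0.04,-0.16],[1,0,0,0.05,0],[1,0,0,0.05,0],[1,0,0,0.025,0],[1,0,0,0.013,0],[1,0,0,0,0]]'
python3 -m pendant '[[-0.2,0,0,0,0],[-0.2,0,0,0,0],[-0.2,0,0,0,0],[-0.2,0,0,0,0],[-0.2,0,0,0,0],[-0.2,0,0,0,0]]' 45
python3 -c "
from h import *
togo(.522,-.232,.068,.227-np.pi)"
```

```text
clock: 4.95
tcp_pos: [0.5217, -0.232, 0.0699]
orientation: [-0.0, -0.104, 0.995, 0.0]
wrist_force: [-0.3, -0.4, 0.6]
finger_gap: 0.0852
grip_force: 0.0
clock: 5.7
tcp_pos: [0.5228, -0.2323, 0.0716]
orientation: [0.001, -0.104, 0.995, -0.001]
wrist_force: [-0.3, 1.3, 5.2]
finger_gap: 0.0393
grip_force: 47.3
t 5.7 tcp [ 0.5228 -0.2323  0.0716] th -2.9331 gap 0.0393 grip 47.3 F [-0.3  1.3  5.2] M [ 0.17  0.13 -0.03] q [-0.56  0.42 -0.25  0.9   0.   -0.77]
TOGO dx 0.0007 dy 0.0004 dz 0.0036 turn -0.0185
```

```bash
python3 -m pendant '[[-0.4,0,0,-0.01,0],[-0.4,0,0,-0.03,0],[-0.4,0,0,-0.02,0.1675],[-0.4,0,0,0,0],[-0.4,0,0,0,0]]' 80
python3 -c "
from h import *
togo(.6127,-.0306,.12,.041-np.pi)"
```

```text
clock: 6.32
tcp_pos: [0.5211, -0.2316, 0.129]
orientation: [-0.001, -0.022, 1.0, 0.001]
wrist_force: [-0.6, 0.3, -6.6]
finger_gap: 0.0383
grip_force: 82.1
t 6.33 tcp [ 0.5211 -0.2316  0.129 ] th -3.0984 gap 0.0383 grip 82.1 F [-0.6  0.3 -6.6] M [ 0.04 -0.05  0.03] q [-0.56  0.37 -0.18  1.03 -0.   -0.6 ]
TOGO dx -0.1002 dy 0.1968 dz 0.0090 turn 0.0022
```

```bash
python3 -m pendant '[[-0.4,-0.013,0.026,0,0.002],[-0.4,-0.025,0.05,0,0],[-0.4,-0.025,0.05,0,0],[-0.4,-0.025,0.05,0.005,0],[-0.4,-0.0122,0.0208,0.004,0],[-0.4,0,0,0,0]]'
python3 - <<'E'
from h import *
togo(.6127,-.0306,.1,.041-np.pi)
t=shot('top','t1')[:,:,::-1];s=shot('scene','s1')[:,:,::-1]
z=lambda im,x,y,w,h,k:cv2.resize(im[y:y+h,x:x+w],None,fx=k,fy=k,interpolation=cv2.INTER_CUBIC)
cv2.imwrite('pics/c1.png',np.vstack([z(t,145,130,150,80,5),z(s,340,170,150,70,5)][:]).copy())
E
```

```text
clock: 7.08
tcp_pos: [0.6137, -0.0292, 0.1189]
orientation: [-0.002, -0.022, 1.0, 0.0]
wrist_force: [1.0, -0.8, -6.4]
finger_gap: 0.0387
grip_force: 82.4
t 7.08 tcp [ 0.6137 -0.0292  0.1189] th -3.0976 gap 0.0387 grip 82.4 F [ 1.  -0.8 -6.4] M [-0.05 -0.03  0.01] q [-0.18  0.46 -0.07  1.05  0.   -0.22]
TOGO dx 0.0010 dy -0.0014 dz 0.0189 turn 0.0030
```

View pics/c1.png

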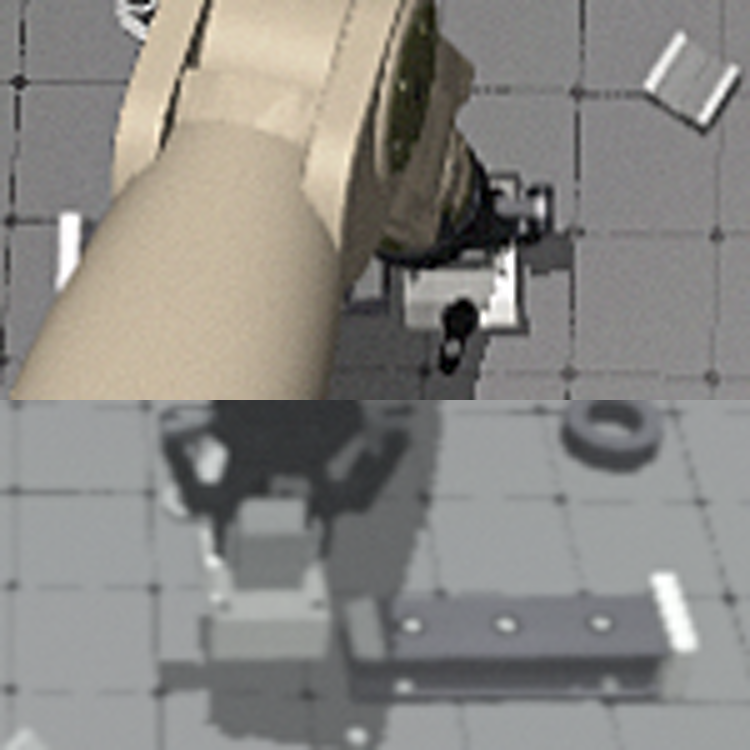

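The scene crop shows the held carrier level, just short of the rail mouth and roughly in line with it; the arm hides most of the top view. I check the held pose against the front-face corners.

```bash
python3 - <<'E'
from fit import *
C=lambda x,y:((x+.5)/5-.5+340,(y-400+.5)/5-.5+170)
o=[((37,-32,0),C(208,658)),((37,32,0),C(326,655)),((37,-32,32),C(209,618)),((37,32,32),C(328,613))]
s=least_squares(lambda p:(proj('scene',world([p[0],p[1],p[2],.059],[a for a,_ in o]))-np.array([b for _,b in o])).ravel(),[.61,-.03,0.04])
print(s.x,s.fun.round(1))
# rail axis in scene: x=.6087,y=.1143
p=s.x;d=np.array([p[0]-.6087,p[1]-.1143]);c,sn=np.cos(.041),np.sin(.041);print('rail frame',d@[c,sn],d@[-sn,c])
togo(.6068+.041*.142,.1143-.142,.0855,.041-np.pi)
E
```

```text
[ 0.61220309 -0.03162944  0.06332249] [ 0.2 -0.2 -1.  -0.2  0.8 -0.  -0.1  0.4]
rail frame -0.002481287098648733 -0.1459503876436913
t 7.17 tcp [ 0.6133 -0.0313  0.1197] th -3.1011 gap 0.0388 grip 82.4 F [-0.7 -0.7 -6.4] M [0.02 0.   0.01] q [-0.18  0.45 -0.07  1.05 -0.   -0.22]
TOGO dx 0.0005 dy 0.0037 dz 0.0342 turn -0.0005
```

```bash
python3 -m pendant '[[-0.4,-0.0005,0,0.02,0],[-0.4,0,0,0.013,0],[-0.4,0,0.01,0,0],[-0.4,0,0.01,0,0],[-0.4,0,0,0,0]]'
python3 -m pendant '[[-0.4,0,0.005,0,0],[-0.4,0,0.005,0,0],[-0.4,0,0.005,0,0]]'
python3 -c "
from h import *
togo(.6068-.041*.058,.1143+.058,.0855,.041-np.pi)"
```

```text
clock: 7.8
tcp_pos: [0.6145, -0.0105, 0.0891]
orientation: [0.001, -0.02, 1.0, -0.0]
wrist_force: [-0.7, -0.3, -6.1]
finger_gap: 0.0386
grip_force: 82.5
clock: 8.18
tcp_pos: [0.6127, 0.0028, 0.0882]
orientation: [-0.001, -0.019, 1.0, -0.001]
wrist_force: [-2.7, -1.0, -8.0]
finger_gap: 0.0384
grip_force: 83.0
t 8.18 tcp [0.6127 0.0028 0.0882] th -3.1039 gap 0.0384 grip 83.0 F [-2.7 -1.  -8. ] M [-0.51  0.55  0.16] q [-0.13  0.48 -0.12  0.98 -0.   -0.16]
TOGO dx 0.0019 dy 0.1697 dz 0.0027 turn -0.0033
```

```bash
python3 -m pendant '[[-0.4,0.001,0.004,0.0015,0],[-0.4,0,0.004,0,0],[-0.4,0,0.004,0,0]]'
python3 -c "
from h import *
togo(.6068-.041*.058,.1143+.058,.0855,.041-np.pi)"
python3 -m pendant '[[-0.4,0,0.005,0,0],[-0.4,0,0.005,0,0],[-0.4,0,0,0,0]]'
python3 -c "
from h import *
togo(.6068-.041*.058,.1143+.058,.0855,.041-np.pi)"
```

```text
clock: 8.55
tcp_pos: [0.612, 0.0158, 0.0867]
orientation: [-0.0, -0.02, 1.0, -0.0]
wrist_force: [-0.8, -0.3, -6.4]
finger_gap: 0.0391
grip_force: 83.1
t 8.55 tcp [0.612  0.0158 0.0867] th -3.1026 gap 0.0391 grip 83.1 F [-0.8 -0.3 -6.4] M [-0.23  0.21 -0.  ] q [-0.11  0.47 -0.12  0.97 -0.   -0.14]
TOGO dx 0.0015 dy 0.1566 dz 0.0012 turn -0.0020
clock: 8.93
tcp_pos: [0.6115, 0.0263, 0.0867]
orientation: [-0.0, -0.02, 1.0, 0.0]
wrist_force: [-0.5, 0.3, -6.0]
finger_gap: 0.0388
grip_force: 83.0
t 8.93 tcp [0.6115 0.0263 0.0867] th -3.1021 gap 0.0388 grip 83.0 F [-0.5  0.3 -6. ] M [ 0.22  0.21 -0.  ] q [-0.09  0.47 -0.12  0.97  0.   -0.13]
TOGO dx 0.0014 dy 0.1462 dz 0.0012 turn -0.0015
```

```bash
python3 -m pendant '[[-0.4,0.0002,0.01,0,0],[-0.4,0.0002,0.015,0,0],[-0.4,0.0002,0.015,0,0],[-0.4,0,0.01,0,0],[-0.4,0,0,0,0]]'
python3 -m pendant '[[-0.4,0.0002,0.01,0,0],[-0.4,0.0002,0.015,0,0],[-0.4,0.0002,0.015,0,0],[-0.4,0,0.01,0,0],[-0.4,0,0,0,0]]'
python3 -c "
from h import *
togo(.6068-.041*.058,.1143+.058,.0855,.041-np.pi)"
```

```text
clock: 9.55
tcp_pos: [0.6091, 0.077, 0.0868]
orientation: [0.0, -0.02, 1.0, 0.0]
wrist_force: [-0.6, -0.0, -7.2]
finger_gap: 0.0387
grip_force: 83.1
clock: 10.18
tcp_pos: [0.6068, 0.1266, 0.0869]
orientation: [0.0, -0.02, 1.0, 0.0]
wrist_force: [-0.9, -0.4, -6.1]
finger_gap: 0.0387
grip_force: 83.1
t 10.18 tcp [0.6068 0.1266 0.0869] th -3.1012 gap 0.0387 grip 83.1 F [-0.9 -0.4 -6.1] M [0.03 0.01 0.03] q [ 0.08  0.49 -0.1   0.98  0.    0.04]
TOGO dx 0.0005 dy 0.0458 dz 0.0014 turn -0.0006
```

```bash
python3 -m pendant '[[-0.4,0,0.015,0.0005,0],[-0.4,0,0.015,0,0],[-0.4,0,0.008,0,0],[-0.4,0,0,0,0]]'
python3 -m pendant '[[-0.4,0,0.004,0,0],[-0.4,0,0.003,0,0],[-0.4,0,0.002,0,0],[-0.4,0,0,0,0]]'
python3 -c "
from h import *
togo(.6068-.041*.058,.1143+.058,.0855,.041-np.pi)"
```

```text
clock: 10.68
tcp_pos: [0.6051, 0.1641, 0.0862]
orientation: [0.0, -0.02, 1.0, -0.0]
wrist_force: [0.2, -0.2, -5.6]
finger_gap: 0.0385
grip_force: 83.1
clock: 11.18
tcp_pos: [0.6049, 0.172, 0.0863]
orientation: [0.0, -0.019, 1.0, -0.0]
wrist_force: [-0.5, -1.1, -5.4]
finger_gap: 0.0389
grip_force: 83.2
t 11.18 tcp [0.6049 0.172  0.0863] th -3.1031 gap 0.0389 grip 83.2 F [-0.5 -1.1 -5.4] M [-0.22 -0.08 -0.03] q [ 0.15  0.5  -0.07  0.99 -0.    0.11]
TOGO dx 0.0005 dy 0.0003 dz 0.0008 turn -0.0025
```

Nearly home. Press on to firm contact.

```bash
python3 -m pendant '[[-0.4,0,0.002,0,0],[-0.4,0,0.002,0,0],[-0.4,0,0.001,0.0005,0],[-0.4,0,0,0,0]]'
python3 -m pendant '[[-0.4,0,0.001,0.0005,0],[-0.4,0,0,0,0]]'
python3 -c "
from h import *
togo(.6068-.041*.058,.1143+.058,.0855,.041-np.pi)"
```

```text
clock: 11.68
tcp_pos: [0.6048, 0.1725, 0.0866]
orientation: [0.0, -0.018, 1.0, -0.005]
wrist_force: [-1.7, -15.2, 0.4]
finger_gap: 0.0389
grip_force: 84.1
clock: 11.92
tcp_pos: [0.6048, 0.1726, 0.0866]
orientation: [0.0, -0.017, 1.0, -0.005]
wrist_force: [-2.4, -19.0, 3.6]
finger_gap: 0.0389
grip_force: 84.5
t 11.93 tcp [0.6048 0.1726 0.0866] th -3.1067 gap 0.0389 grip 84.5 F [ -2.4 -19.    3.6] M [-3.92  0.58  0.14] q [ 0.16  0.51 -0.07  1.   -0.01  0.12]
TOGO dx 0.0004 dy -0.0003 dz 0.0011 turn -0.0061
```

```bash
python3 -m pendant '[[-0.4,0,-0.003,0,0],[0.4,0,0,0,0],[0.4,0,0,0,0],[0.4,0,0,0,0],[0.4,0,0,-0.04,0],[0.4,0,0,-0.04,0]]'
python3 -m pendant '[[0,0.025,0,0,0.1],[0,0.032,0,0,0.15],[0,0,0,0,0]]'
python3 - <<'E'
from h import *
togo(.548,.170,.09,.041-.25-np.pi)
t=shot('top','t2')[:,:,::-1];s=shot('scene','s2')[:,:,::-1]
z=lambda im,x,y,w,h,k:cv2.resize(im[y:y+h,x:x+w],None,fx=k,fy=k,interpolation=cv2.INTER_CUBIC)
cv2.imwrite('pics/c2.png',np.vstack([z(t,145,140,100,60,7),z(s,400,175,100,60,7)[:200*2]]))
E
```

```text
clock: 12.68
tcp_pos: [0.6043, 0.1758, 0.1658]
orientation: [-0.0, -0.02, 1.0, 0.0]
wrist_force: [0.8, -0.1, 1.2]
finger_gap: 0.0598
grip_force: 0.0
clock: 13.05
tcp_pos: [0.5457, 0.1769, 0.1657]
orientation: [-0.0, 0.105, 0.994, -0.0]
wrist_force: [0.2, 0.5, -0.3]
finger_gap: 0.0425
grip_force: 0.0
t 13.05 tcp [0.5457 0.1769 0.1657] th 2.9317 gap 0.0425 grip 0.0 F [ 0.2  0.5 -0.3] M [ 0.01 -0.04  0.04] q [ 0.17  0.35 -0.11  1.11  0.    0.38]
TOGO dx -0.0036 dy -0.0063 dz 0.0757 turn -0.0009
```

View pics/c2.png

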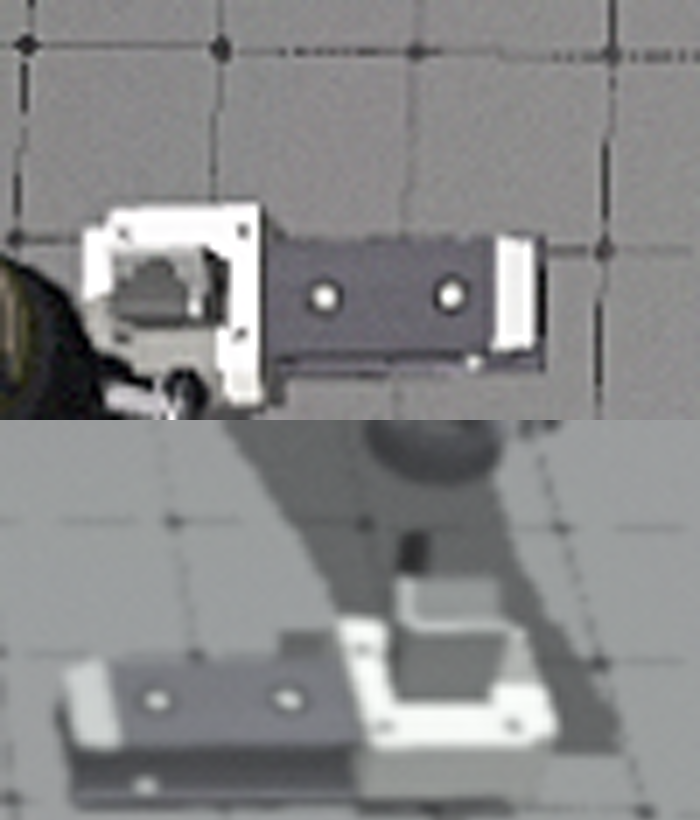

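The pictures show the carrier square on the rail and against the stop, with the wing's upper end at about (459,193) in the scene view. I estimate the knob angle from that.

```bash
python3 - <<'E'
from fit import *
a=np.radians(35);u=np.array([-np.sin(a),0,np.cos(a)]);w=np.array([np.cos(a),0,np.sin(a)]);y=np.array([0,1,0])
k=np.array([-57,0,49.])
car=[.6055,.1723,.041,.026]
for ph in(0,.1,.2,.3,.4):
  P=[k+10*u+20*(np.cos(ph)*w-np.sin(ph)*y),k+20*(np.cos(ph)*w-np.sin(ph)*y)]
  q=proj('scene',world(car,P)); print(ph,((q-[400,175])*7+[3,423]).round(0).tolist())
print(((proj('scene',world(car,[[15,-20,76],[15,20,76],[-15,-20,76],[37,-32,32]]))-[400,175])*7+[3,423]).round().tolist())
print(world(car,[[-57,0,49],[-54.7,0,45.7]]))
togo(*world(car,[[-55.5,0,49]])[0][:2],.087,.041-.25-np.pi)
E
```

```text
0 [[426.0, 537.0], [426.0, 561.0]]
0.1 [[421.0, 537.0], [421.0, 561.0]]
0.2 [[416.0, 537.0], [416.0, 561.0]]
0.3 [[411.0, 537.0], [411.0, 561.0]]
0.4 [[406.0, 537.0], [406.0, 561.0]]
[[413.0, 628.0], [513.0, 627.0], [397.0, 577.0], [374.0, 744.0]]
[[0.5485479  0.16996365 0.075     ]
 [0.55084597 0.17005793 0.0717    ]]
t 13.15 tcp [0.5483 0.1767 0.1658] th 2.9323 gap 0.0427 grip 0.0 F [ 0.6 -0.4  0. ] M [-0.04 -0.03  0.02] q [ 0.17  0.35 -0.11  1.11 -0.    0.38]
TOGO dx -0.0031 dy -0.0062 dz 0.0788 turn -0.0003
```

```bash
python3 -m pendant '[[0,-0.003,-0.0062,0.04,0.05],[0,0,0,0.03,0],[0,0,0,0.0135,0],[0,0,0,0,0]]' 20
python3 -m pendant '[[-0.9,0,0,0,0],[-0.9,0,0,0,0],[-0.9,0,0,0,0],[-0.9,0,0,0,0]]'
python3 -c "
from h import *
togo(.55,.17,.082,.041-.25-np.pi)"
```

```text
clock: 13.65
tcp_pos: [0.5495, 0.1695, 0.081]
orientation: [-0.001, 0.13, 0.992, -0.0]
wrist_force: [-0.7, -0.1, 0.2]
finger_gap: 0.0426
grip_force: 0.0
clock: 14.15
tcp_pos: [0.5501, 0.1692, 0.0834]
orientation: [0.001, 0.13, 0.991, -0.0]
wrist_force: [-1.4, -3.2, 5.3]
finger_gap: 0.0137
grip_force: 19.0
t 14.15 tcp [0.5501 0.1692 0.0834] th 2.8801 gap 0.0137 grip 19.0 F [-1.4 -3.2  5.3] M [-0.41  0.32  0.08] q [ 0.16  0.41 -0.23  0.93 -0.    0.42]
TOGO dx 0.0003 dy 0.0008 dz 0.0014 turn -0.0525
```

```bash
python3 -m pendant '[[-0.9,0,0,-0.0015,0.1],[-0.9,0,0,0,0.1],[-0.9,0,0,0,0.1],[-0.9,0,0,0,0.1],[-0.9,0,0,0,0]]' 25
python3 -c "
from h import *
togo(.55,.17,.082,.041-.25-np.pi)"
```

```text
clock: 14.78
tcp_pos: [0.5494, 0.1706, 0.0847]
orientation: [-0.0, 0.323, 0.946, 0.001]
wrist_force: [-4.3, -2.5, 6.1]
finger_gap: 0.013
grip_force: 94.3
t 14.78 tcp [0.5494 0.1706 0.0847] th 2.4838 gap 0.013 grip 94.3 F [-4.3 -2.5  6.1] M [1.43 0.41 1.37] q [ 0.16  0.41 -0.23  0.93  0.    0.82]
TOGO dx -0.0008 dy -0.0000 dz 0.0027 turn -0.4488
```

```bash
python3 -m pendant '[[-0.5,0,0,0,0],[-0.5,0,0,0,0],[-0.5,0,0,0,0.1],[-0.5,0,0,0,0.1],[-0.5,0,0,0,0.1],[-0.5,0,0,0,0]]' 25
python3 -c "
from h import *
togo(.55,.17,.082,.041-.25-np.pi)"
```

```text
clock: 15.52
tcp_pos: [0.5493, 0.1692, 0.0833]
orientation: [0.0, 0.462, 0.887, -0.0]
wrist_force: [-2.2, -2.4, 0.4]
finger_gap: 0.0212
grip_force: 11.5
t 15.53 tcp [0.5493 0.1692 0.0833] th 2.1818 gap 0.0212 grip 11.5 F [-2.2 -2.4  0.4] M [-0.33  0.28  0.36] q [ 0.16  0.41 -0.23  0.93 -0.    1.12]
TOGO dx 0.0002 dy 0.0010 dz 0.0013 turn -0.7508
```

```bash
python3 -m pendant '[[-0.45,0,0,0,0.1],[-0.45,0,0,0,0.1],[-0.45,0,0,0,0.1],[-0.45,0,0,0,0]]' 25
python3 -c "
from h import *
togo(.55,.17,.082,.041-.25-np.pi)"
python3 -m pendant '[[-0.42,0,0,0,0.1],[-0.42,0,0,0,0.1],[-0.42,0,0,0,0.05],[-0.42,0,0,0,0]]' 25
python3 -c "
from h import *
togo(.55,.17,.082,.041-.25-np.pi)"
```

```text
clock: 16.02
tcp_pos: [0.5488, 0.1691, 0.0832]
orientation: [-0.0, 0.588, 0.809, -0.001]
wrist_force: [-4.7, -3.5, 2.2]
finger_gap: 0.0236
grip_force: 19.9
t 16.02 tcp [0.5488 0.1691 0.0832] th 1.8835 gap 0.0236 grip 19.9 F [-4.7 -3.5  2.2] M [-0.53  0.58  0.58] q [ 0.16  0.41 -0.23  0.93 -0.    1.42]
TOGO dx 0.0005 dy 0.0014 dz 0.0012 turn -1.0491
clock: 16.52
tcp_pos: [0.5485, 0.1684, 0.0836]
orientation: [0.0, 0.684, 0.729, -0.002]
wrist_force: [-5.2, -6.2, 6.0]
finger_gap: 0.0245
grip_force: 27.8
t 16.52 tcp [0.5485 0.1684 0.0836] th 1.6342 gap 0.0245 grip 27.8 F [-5.2 -6.2  6. ] M [-1.07  0.85  0.89] q [ 0.16  0.41 -0.23  0.93 -0.    1.67]
TOGO dx 0.0015 dy 0.0016 dz 0.0016 turn -1.2984
```

```bash
python3 -m pendant '[[-0.42,0,0,0,0.1],[-0.42,0,0,0,0.1],[-0.42,0,0,0,0]]' 25
python3 -c "
from h import *
togo(.55,.17,.082,.041-.25-np.pi)"
python3 -m pendant '[[-0.42,0,0,0,-0.12],[-0.2,0,0,0,-0.05],[-0.2,0,0,0,0],[-0.2,0,0,-0.04,0],[-0.2,0,0,-0.05,0],[-0.2,0.03,0,-0.05,0],[-0.2,0.06,0,0,0],[-0.2,0.06,0,0,0]]'
python3 - <<'E'
from h import *
togo(.55,.17,.082,.041-.25-np.pi)
t=shot('top','t3')[:,:,::-1];s=shot('scene','s3')[:,:,::-1]
z=lambda im,x,y,w,h,k:cv2.resize(im[y:y+h,x:x+w],None,fx=k,fy=k,interpolation=cv2.INTER_CUBIC)
cv2.imwrite('pics/c3.png',np.vstack([z(t,145,150,80,60,7),z(s,420,180,80,50,7)]))
E
```

```text
clock: 16.9
tcp_pos: [0.5473, 0.1681, 0.0836]
orientation: [0.0, 0.754, 0.657, -0.002]
wrist_force: [-8.5, -6.7, 10.6]
finger_gap: 0.0247
grip_force: 22.5
t 16.9 tcp [0.5473 0.1681 0.0836] th 1.4335 gap 0.0247 grip 22.5 F [-8.5 -6.7 10.6] M [-1.27  1.62  0.76] q [ 0.16  0.41 -0.23  0.93 -0.    1.87]
TOGO dx 0.0023 dy 0.0024 dz 0.0016 turn -1.4991
clock: 17.9
tcp_pos: [0.5461, 0.3211, 0.2248]
orientation: [0.001, 0.697, 0.717, 0.002]
wrist_force: [0.1, 0.3, -0.4]
finger_gap: 0.0346
grip_force: 0.0
t 17.9 tcp [0.5461 0.3211 0.2248] th 1.5992 gap 0.0346 grip 0.0 F [ 0.1  0.3 -0.4] M [-0.01 -0.04 -0.03] q [0.4  0.43 0.16 1.3  0.   1.95]
TOGO dx -0.1512 dy -0.0004 dz 0.1428 turn -1.3334
```

View pics/c3.png

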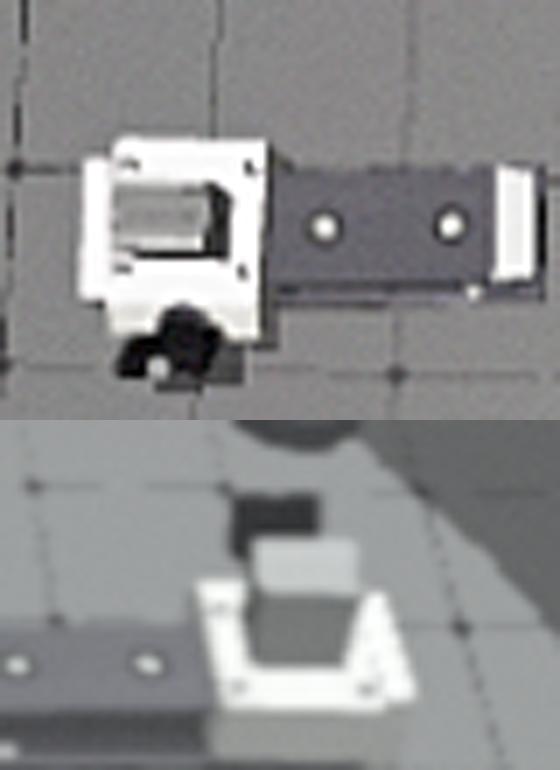

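The carrier is still against the stop and the wing now lies almost along the rail. In the scene crop its upper edge runs from (233,497) to (320,492). I estimate the angle from this.

```bash
python3 - <<'E'
from fit import *
a=np.radians(35);u=np.array([-np.sin(a),0,np.cos(a)]);w=np.array([np.cos(a),0,np.sin(a)]);y=np.array([0,1,0])
k=np.array([-57,0,49.]);car=[.6055,.1723,.041,.026]
for ph in(1.0,1.2,1.35,1.5,1.6):
  d=np.cos(ph)*w-np.sin(ph)*y;n=np.cross(u,d)
  P=[k+10*u+i*20*d+j*5.5*n for i,j in((1,1),(1,-1),(-1,-1),(-1,1))]
  qs=proj('scene',world(car,P));qt=proj('top',world(car,P))
  print(ph,((qs-[420,180])*7+[3,423]).round().astype(int).tolist(),((qt-[145,150])*7+3).round().astype(int).tolist())
# sub: dark mask in scene crop
s=cv2.imread('pics/s3.png',0);t=cv2.imread('pics/t3.png',0)
print(s[187:200,450:469]);print(t[190:206,158:182])
E
```

```text
1.0 [[250, 501], [230, 498], [295, 491], [316, 493]] [[192, 326], [210, 345], [138, 392], [120, 373]]
1.2 [[241, 500], [225, 497], [304, 492], [320, 495]] [[200, 332], [213, 354], [130, 386], [117, 364]]
1.35 [[236, 499], [223, 496], [310, 492], [323, 496]] [[205, 338], [214, 360], [125, 380], [115, 358]]
1.5 [[231, 499], [222, 495], [314, 493], [324, 497]] [[209, 344], [214, 367], [121, 374], [115, 351]]
1.6 [[228, 498], [222, 494], [317, 494], [324, 497]] [[211, 348], [214, 371], [119, 370], [116, 347]]
[[156 154 155 157 159 159 159 159 159 160 158 160 159 160 159 160 159 159
  157]
 [153 143 141 153 161 159 160 160 159 159 160 160 159 161 161 160 158 158
  159]
 [135 112 109 136 150 153 152 154 155 156 153 152 152 150 153 154 157 158
  158]
 [145 122 105 110 115 110 110 113 123 129 123 111 106 107 111 129 147 157
  159]
 [157 147 125  88  72  69  67  71  76  80  76  66  66  65  73 106 141 156
  160]
 [159 156 134  84  53  57  54  56  55  55  52  56  53  53  62  97 140 156
  161]
 [160 157 139  83  55  54  55  57  57  56  52  54  52  52  61  99 139 158
  160]
 [159 156 133  81  56 
[... 1381 characters left out ...]
35 130 141  98  24   9   8  14   8  17  28  24  15  24  26  20   9
   49  73  67  73 110  64]
 [139 141 139 136  66  18  11  13  10  37  28  27  34  38  35  29   5  21
   77  79  69  83 144 123]
 [136 136 147 101  32  17  28  14 114 165 139  43  30  22  34  25   9  56
   77  80  78  83 150 139]
 [126 137 132  84  34  20  24   9 168 192 183  69  12  19  20  18  11  66
   73  69  64  72 142 122]
 [134 137 138  97  24  13   0  21 133 163 158  66  63  72  40  26  57  82
   72  74  63  78 146 129]
 [131 133 140 135 124 130 126 124 139 103  90  67  76  77  72  58  67  68
   72  68  63  81 147 136]
 [138 135 133 133 138 143 137 144 144  74  61  66  67  67  69  53 135 128
  127 126 124 127 139 136]]
```

The top-view bottom edge and the flat scene edge both give a knob angle of about 1.5. Clamping may have yawed the carrier, so I measure its edges at sub-pixel level before and after.

```bash
python3 - <<'E'
from h import *
def edge(im,cols,r0,r1,vert=True):
    P=[]
    for c in cols:
        v=(im[r0:r1,c] if vert else im[c,r0:r1]).astype(float)
        lo,hi=v[0],v[-1];m=(lo+hi)/2
        i=np.where((v[:-1]-m)*(v[1:]-m)<=0)[0][0]
        e=r0+i+(m-v[i])/(v[i+1]-v[i]);P.append((c,e) if vert else (e,c))
    return np.array(P)
for n in('t2','t3'):
    im=cv2.imread(f'pics/{n}.png',0)
    for nm,P,h in(('far edge',edge(im,range(163,182),164,174),.058),('open-end edge',edge(im,range(173,188),186,178,0) if 0 else edge(im,range(173,192),180,187,0),.058),('rail top far',edge(im,range(187,214),169,177),.046)):
        W=np.array([atz('top',p,h)[:2] for p in P]);c=W.mean(0)
        d=np.linalg.svd(W-c)[2][0];r=(W-c)@[-d[1],d[0]]
        ang=np.arctan2(d[1],d[0])%np.pi; print(n,nm,'mean',c.round(4),'angle',round(ang,4),'dev from y',round(ang-np.pi/2,4),'rms',round(r.std()*1000,2))
E
```

```text
t2 far edge mean [0.6417 0.171 ] angle 1.6455 dev from y 0.0747 rms 1.09
t2 open-end edge mean [0.6028 0.1402] angle 0.0567 dev from y -1.5141 rms 0.14
t2 rail top far mean [0.6321 0.0885] angle 1.5966 dev from y 0.0258 rms 1.01
t3 far edge mean [0.64   0.1709] angle 1.4835 dev from y -0.0873 rms 2.3
t3 open-end edge mean [0.6028 0.1387] angle 3.1191 dev from y 1.5483 rms 0.54
t3 rail top far mean [0.632  0.0885] angle 1.5988 dev from y 0.028 rms 1.24
```

```bash
python3 - <<'E'
from h import *
for n in('t2','t3'):
    im=cv2.imread(f'pics/{n}.png',0)
    def cross(v,off,lvl):
        i=np.where((v[:-1]-lvl)*(v[1:]-lvl)<=0)[0]; return [round(off+k+(lvl-v[k])/(v[k+1]-v[k]),2) for k in i]
    print(n,'far',[cross(im[166:173,c].astype(float),166,185) for c in range(162,182)])
    print(n,'open',[cross(im[r,178:187].astype(float),178,165) for r in range(171,199)])
for n in('s2','s3'):
    im=cv2.imread(f'pics/{n}.png',0); print(n)
    # front top edge of carrier (white top -> grey front)
    print('front',[cross(im[214:226,c].astype(float),214,205) for c in range(452,478)])
E
```

```text
t2 far [[np.float64(169.25)], [np.float64(169.34)], [np.float64(169.29)], [np.float64(169.03)], [np.float64(168.95)], [np.float64(168.96)], [np.float64(168.98)], [np.float64(168.92)], [np.float64(168.92)], [np.float64(168.95)], [np.float64(168.9)], [np.float64(168.92)], [np.float64(168.89)], [np.float64(169.01)], [np.float64(168.9)], [np.float64(168.63)], [np.float64(168.64)], [np.float64(168.63), np.float64(171.53)], [np.float64(168.58)], [np.float64(168.61)]]
t2 open [[np.float64(181.47)], [np.float64(178.69), np.float64(179.59), np.float64(181.49)], [np.float64(178.72), np.float64(179.6), np.float64(181.5)], [np.float64(181.49)], [np.float64(181.49)], [np.float64(181.48)], [np.float64(181.46)], [np.float64(181.49)], [np.float64(181.47)], [np.float64(181.48)], [np.float64(181.48)], [np.float64(181.47)], [np.float64(181.49)], [np.float64(181.49)], [np.float64(181.5)], [np.float64(181.5)], [np.float64(178.39), np.float64(179.56), np.float64(181.49)], [np.float64(181.49)], [np.float64(181.5)], [np.float64(181.45)], [np.float64(181.43)], [np.float64(181.41)], [np.float64(181.39)], [np.
[... 2838 characters left out ...]
(215.31), np.float64(220.74)], [np.float64(215.33), np.float64(220.73)], [np.float64(215.33), np.float64(220.73)], [np.float64(215.34), np.float64(220.73)], [np.float64(215.31), np.float64(220.73)], [np.float64(215.31), np.float64(220.74)], [np.float64(215.31), np.float64(220.73)], [np.float64(215.35), np.float64(220.75)], [np.float64(215.3), np.float64(220.78)], [np.float64(214.24), np.float64(220.88)], [np.float64(220.95)], [np.float64(217.92), np.float64(218.11), np.float64(220.94)], [np.float64(217.44), np.float64(218.8), np.float64(220.97)], [np.float64(218.0), np.float64(218.0), np.float64(220.91)], [np.float64(220.64)], [np.float64(219.74)], [np.float64(219.66)], [np.float64(219.56)]]
```

Clamping turned the carrier by about 0.045 rad, which is within the 0.06 limit but with little to spare. I'll square it by gripping the V-block with the tool at the rail's yaw.

```bash
python3 -m pendant '[[0.5,0,0,0,-0.18],[0.5,0,0,0,-0.18],[0.5,0,0,0,-0.18],[0.5,0,0,0,-0.18],[0.5,0,0,0,-0.18],[0.5,0,0,0,-0.18],[0.5,0,0,0,-0.18],[0.5,0,0,0,-0.18]]' 40
python3 -m pendant '[[0.5,0,0,0,-0.144],[0.5,0,0,0,0]]' 40
python3 -c "
from h import *
togo(.6035,.1725,.09,.041-np.pi)"
```

```text
clock: 19.0
tcp_pos: [0.5453, 0.3192, 0.2231]
orientation: [0.0, 0.048, 0.999, 0.0]
wrist_force: [0.2, 0.3, 0.2]
finger_gap: 0.0646
grip_force: 0.0
clock: 19.25
tcp_pos: [0.5453, 0.3192, 0.2231]
orientation: [0.0, -0.021, 1.0, 0.0]
wrist_force: [0.4, 0.1, -0.0]
finger_gap: 0.0643
grip_force: 0.0
t 19.25 tcp [0.5453 0.3192 0.2231] th -3.1005 gap 0.0643 grip 0.0 F [ 0.4  0.1 -0. ] M [ 0.03 -0.07 -0.01] q [ 0.4   0.43  0.16  1.3  -0.    0.36]
TOGO dx -0.0521 dy -0.1490 dz 0.1331 turn 0.0001
```

```bash
python3 -m pendant '[[0.5,-0.013,-0.037,0,0],[0.5,-0.013,-0.037,0,0],[0.5,-0.013,-0.037,0,0],[0.5,-0.013,-0.038,0,0],[0.5,0,0,0.05,0],[0.5,0,0,0.05,0],[0.5,0,0,0.028,0],[0.5,0,0,0,0]]' 40
python3 -c "
from h import *
togo(.6035,.1725,.09,.041-np.pi)"
```

```text
clock: 20.25
tcp_pos: [0.6013, 0.1723, 0.0926]
orientation: [-0.003, -0.02, 1.0, -0.0]
wrist_force: [-0.1, 0.4, -0.2]
finger_gap: 0.0639
grip_force: 0.0
t 20.25 tcp [0.6013 0.1723 0.0926] th -3.1013 gap 0.0639 grip 0.0 F [-0.1  0.4 -0.2] M [-0.    0.   -0.02] q [ 0.15  0.5  -0.07  1.01 -0.    0.11]
TOGO dx -0.0022 dy 0.0001 dz 0.0026 turn -0.0007
```

```bash
python3 -m pendant '[[-0.15,-0.002,0,0,0],[-0.15,0,0,0,0],[-0.4,0,0,0,0],[-0.4,0,0,0,0],[-0.4,0,0,0,0]]' 40
python3 -c "
from h import *
togo(.6035,.1725,.09,.041-np.pi)"
python3 -m pendant '[[-0.4,0,0,0,0],[-0.4,0,0,0,0],[-0.4,0,0,0,0]]' 90
python3 -c "
from h import *
togo(.6035,.1725,.09,.041-np.pi)"
```

```text
clock: 20.88
tcp_pos: [0.6067, 0.1708, 0.0977]
orientation: [0.002, -0.02, 1.0, -0.002]
wrist_force: [-0.7, -7.1, 1.3]
finger_gap: 0.0391
grip_force: 40.7
t 20.88 tcp [0.6067 0.1708 0.0977] th -3.1021 gap 0.0391 grip 40.7 F [-0.7 -7.1  1.3] M [-1.56  0.19 -0.37] q [ 0.15  0.5  -0.06  1.01 -0.    0.11]
TOGO dx 0.0031 dy 0.0018 dz 0.0077 turn -0.0015
clock: 21.25
tcp_pos: [0.6066, 0.1708, 0.098]
orientation: [0.002, -0.02, 1.0, -0.002]
wrist_force: [-0.9, -7.8, 3.6]
finger_gap: 0.0379
grip_force: 91.7
t 21.25 tcp [0.6066 0.1708 0.098 ] th -3.1022 gap 0.0379 grip 91.7 F [-0.9 -7.8  3.6] M [-1.44  0.36 -0.41] q [ 0.15  0.5  -0.06  1.02 -0.    0.11]
TOGO dx 0.0031 dy 0.0018 dz 0.0080 turn -0.0016
```

```bash
python3 -m pendant '[[-0.4,0,0.002,0,-0.02],[-0.4,0,0.001,0,-0.02],[-0.4,0,0,0,0]]'
python3 -c "
from h import *
togo(.6035,.1725,.09,.041-np.pi)"
python3 -m pendant '[[-0.4,0,-0.003,0,0.04],[0.5,0,-0.001,0,0],[0.5,0,0,0,0],[0.5,0,0,0,0],[0.5,0,0,-0.04,0],[0.5,0,0,-0.05,0],[0.5,0.05,0,-0.01,0]]'
python3 -m pendant '[[0.5,0.015,0.04,0,0],[0.5,0.015,0.05,0,0],[0.5,0,0.05,0,0],[0.5,0,0,0,0]]'
python3 - <<'E'
from h import *
t=shot('top','t4')[:,:,::-1];s=shot('scene','s4')[:,:,::-1]
z=lambda im,x,y,w,h,k:cv2.resize(im[y:y+h,x:x+w],None,fx=k,fy=k,interpolation=cv2.INTER_CUBIC)
cv2.imwrite('pics/c4.png',np.vstack([z(t,145,150,80,60,7),z(s,420,180,80,25,7)]))
im=t[:,:,1].astype(float)
def cross(v,off,lvl):
    i=np.where((v[:-1]-lvl)*(v[1:]-lvl)<=0)[0]; return [float(round(off+k+(lvl-v[k])/(v[k+1]-v[k]),2)) for k in i]
print('far',[cross(im[166:173,c],166,185)[:1] for c in range(162,182)])
print('open',[cross(im[r,178:187],178,165)[-1:] for r in range(171,199)])
E
```

```text
clock: 21.62
tcp_pos: [0.6056, 0.172, 0.098]
orientation: [0.001, -0.04, 0.999, -0.004]
wrist_force: [-3.9, -12.6, 6.2]
finger_gap: 0.038
grip_force: 91.5
t 21.62 tcp [0.6056 0.172  0.098 ] th -3.0623 gap 0.038 grip 91.5 F [ -3.9 -12.6   6.2] M [-2.66  0.84  0.01] q [ 0.15  0.5  -0.06  1.02 -0.01  0.07]
TOGO dx 0.0021 dy 0.0007 dz 0.0080 turn 0.0383
clock: 22.5
tcp_pos: [0.5609, 0.1705, 0.1997]
orientation: [0.006, -0.021, 1.0, 0.001]
wrist_force: [-0.9, -0.2, 0.7]
finger_gap: 0.0641
grip_force: 0.0
clock: 23.0
tcp_pos: [0.5189, 0.3118, 0.1953]
orientation: [0.0, -0.024, 1.0, 0.0]
wrist_force: [-0.3, -0.3, -0.1]
finger_gap: 0.0639
grip_force: 0.0
far [[170.01], [170.04], [170.03], [170.04], [169.76], [169.67], [169.71], [169.69], [169.73], [169.66], [169.68], [169.67], [169.68], [169.79], [169.65], [169.66], [169.64], [169.47], [169.44], [169.43]]
open [[181.69], [181.64], [181.42], [181.66], [181.65], [181.56], [181.47], [181.47], [181.47], [181.48], [181.49], [181.48], [181.48], [181.49], [181.48], [181.49], [181.49], [181.47], [181.49], [181.48], [181.47], [181.47], [181.47], [181.48], [181.53], [181.7], [181.91], [179.75]]
```

View pics/c4.png

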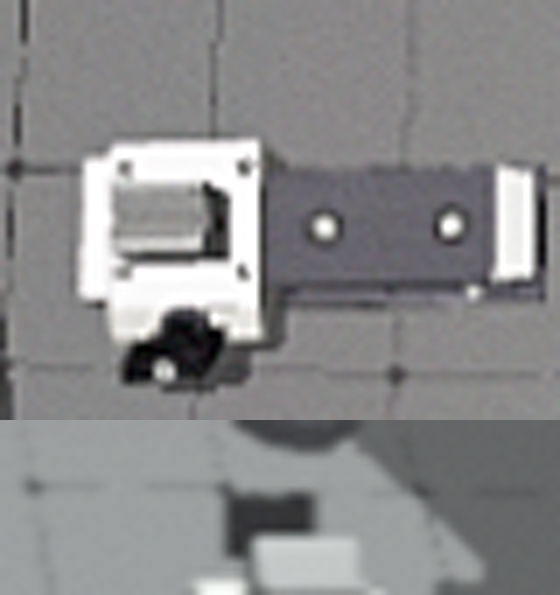

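The carrier is square and home again. Next I check the knob angle numerically.

```bash
python3 - <<'E'
from fit import *
a=np.radians(35);u=np.array([-np.sin(a),0,np.cos(a)]);w=np.array([np.cos(a),0,np.sin(a)]);y=np.array([0,1,0]);k=np.array([-57,0,49.])
def mask(car,ph,cam):
    d=np.cos(ph)*w-np.sin(ph)*y;n=np.cross(u,d)
    P=[k+h*u+i*20*d+j*5.5*n for h in(10,-18) for i in(1,-1) for j in(1,-1)]
    q=proj(cam,world(car,P));m=np.zeros((400*8,640*8),np.uint8)
    cv2.fillConvexPoly(m,cv2.convexHull(((q+.5)*8).round().astype(np.int32)),255)
    return cv2.resize(m,(640,400),interpolation=cv2.INTER_AREA).astype(float)/255
for n,cam,yaw,roi in(('t3','top',-.004,(193,207,158,175)),('t4','top',.041,(193,207,158,175)),('s3','scene',-.004,(186,196,448,472)),('s4','scene',.041,(186,196,448,472)),('s2','scene',.041,(186,196,448,472))):
    r0,r1,c0,c1=roi;I=cv2.imread(f'pics/{n}.png',0).astype(float)[r0:r1,c0:c1]
    D=np.clip((130-I)/(115 if cam=='top' else 75),0,1); R=[]
    for ph in np.arange(.1,1.66,.1 if n=='s2' else .05):
        best=min((np.sum((mask([.603+dx,.172+dy,yaw,.026],ph,cam)[r0:r1,c0:c1]-D)**2),dx,dy) for dx in np.arange(-.004,.0051,.0015) for dy in np.arange(-.003,.0031,.0015))
        R.append((best[0].round(2),round(ph,2),round(best[1],4),round(best[2],4)))
    print(n,sorted(R)[:5])
E
```

```text
t3 [(np.float64(23.79), np.float64(1.4), np.float64(0.0005), np.float64(-0.003)), (np.float64(23.8), np.float64(1.55), np.float64(-0.001), np.float64(-0.003)), (np.float64(24.22), np.float64(1.5), np.float64(-0.001), np.float64(-0.003)), (np.float64(24.34), np.float64(1.45), np.float64(0.0005), np.float64(-0.003)), (np.float64(24.68), np.float64(1.35), np.float64(0.0005), np.float64(-0.003))]
t4 [(np.float64(21.61), np.float64(1.35), np.float64(0.0005), np.float64(-0.003)), (np.float64(21.65), np.float64(1.45), np.float64(-0.001), np.float64(-0.003)), (np.float64(21.72), np.float64(1.4), np.float64(-0.001), np.float64(-0.003)), (np.float64(21.76), np.float64(1.5), np.float64(-0.001), np.float64(-0.003)), (np.float64(21.86), np.float64(1.55), np.float64(-0.001), np.float64(-0.003))]Traceback (most recent call last):
  File "<stdin>", line 13, in <module>
  File "<stdin>", line 13, in <genexpr>
  File "<stdin>", line 6, in mask
  File "h.py", line 12, in proj
    c=env.calibration(cam); T=np.linalg.inv(np.array(c['T']))
ValueError: time passes only in moves, steps and waits
```

```bash
python3 -c "
from h import *
togo(.55,.3,.2,0); print(env.hand_in())"
```

```text
t 23.1 tcp [0.5193 0.3089 0.1951] th -3.0972 gap 0.0642 grip 0.0 F [ 1.2 -0.4  1. ] M [ 0.   -0.02  0.03] q [ 0.4   0.39  0.02  1.21 -0.    0.36]
TOGO dx -0.0303 dy -0.0103 dz -0.0049 turn -3.0972
the job is handed in; nothing more can be done
None
```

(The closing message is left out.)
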